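Tap the board-clamp jaw up to its index block

TASK

On the repair bench, set the sliding jaw of the board clamp (the slide carrying the flat upright plate) so that its pointer stands over the white index block beside its own rail, between the block's two edges. The slide is stiff: tap it along with at least two separate pushes, taking the fingers off it while it is still short of the block and then pushing again, and never let the pointer run past the block. Leave the other slide, the one with the round post, where it is.

Things in the scene. Friction and masses are not known exactly. Their poses are not given: they have to be found in the camera images.
- jaw: Steel sliding jaw. Base 60 (x) x 44 (y) x 18 mm high; origin: middle of its underside, 22.5 mm above the bench. Slides only along its y (z is up) on a fixed aluminium rail 340 x 50 x 22 mm with a 36 mm high end block at its +y end. A dark pointer bar 5 mm wide sticks out on the +x side at y = 0. Friction holds it wherever it is left: about 6 N moves it, no coasting or spring-back.
- jaw_face (a point): Middle of the jaw's push face: the -y face of its flat upright plate, 60 mm wide (x), 12 mm thick (y), flush with the base's -y end. The point is 22 mm behind the jaw's origin (y = -22 mm) and 37 mm above it; the plate's top is 57 mm above the origin. Axes as the jaw's: push along +y.
- mark: White index block fixed beside the jaw's rail, on its +x side: 40 (x) x 24 (y, along the rail) x 18 mm high, black line across its middle. Origin: middle of its underside, on the bench; axes parallel to the jaw's. The pointer passes 7 mm above it and is over it when the jaw's origin is within 12 mm of y = 0 in this frame. The jaw starts 80 to 200 mm off, on its -y side.
- post: The other slide, not to be moved: like the jaw, with its own rail, pointer and index block, but with a round upright post of 24 mm diameter instead of the plate; top 57 mm above its origin, which is the middle of its underside, 22.5 mm above the bench. The rails lie across in front of the robot, about 170 mm apart, either one nearer, each turned up to 14 degrees.

How it is judged:
On the way, in this order (a step that is already met when the one before it is completed fails the run):
1. the jaw has been pushed at least 5 mm and left, fingers off it, with its pointer still short of the index block (distance of jaw from where it was at the start of the episode above 0.005 m and y of jaw in the frame of mark below -0.013 m and contact force between the fingers and jaw below 0.1 N), for 0.1 s.
2. the jaw's pointer stands over the index block (y of jaw in the frame of mark between -0.012 and 0.012 m), for 0.2 s.
At the end, for the whole second after the job is handed in: The jaw is at rest with its pointer over the index block, within 12 mm of the block's middle along the rail, and the slide with the round post is within 10 mm of where it was (all of step 2 and linear speed of jaw below 0.01 m/s and distance of post from where it was at the start of the episode below 0.01 m); the robot touches nothing.
It fails at once if the jaw's pointer runs past the index block (more than 15 mm beyond its middle) (y of jaw in the frame of mark above 0.015 m).
It fails at once if the slide with the round post is moved by more than 10 mm (distance of post from where it was at the start of the episode above 0.01 m).
It also fails if it takes over 45 s, if anything falls off the work surface, if the arm or the gripper's body presses on something with over 40 N, if the wrist force passes 120 N, or if a joint passes its speed limit or range.

ROBOT

A 7-joint arm with a two-finger parallel gripper is mounted at the origin on the work surface. World frame = base frame: x ahead of the robot, y to its left, z up, the work surface at z = 0. Lengths are in m, angles in rad, forces in N, time in s.
With the tool pointing down it reaches from about 0.425 to 0.875 m from the base axis. Payload 4.7 kg.
Tool frame: the origin (TCP) lies at the very end of the fingers, on their centre line; the grasp point (between the pads) lies 19 mm behind it (manip.grasp_offset is the z of the grasp point in the tool frame, in m); z points along the fingers, y is the line along which they close (so a half turn about z gives the same grasp; the last joint's range is limited). The gripper opens to 87 mm and grips with 3 to 60 N. Pads are 19 mm wide; open, the fingers measure 117 mm over their backs; the gripper's body (75 mm by 190 mm) begins 51 mm behind the grasp point.
Start: joints at [-1.227, 0.321, -0.07, 1.45, 0.023, 1.371, -0.057], TCP at [0.211, 0.615, 0.223] pointing down, gripper open.
Joint ranges: [-2.86, 2.86], [-0.3, 2.09], [-1.38, 1.24], [0.06, 2.45], [-1.56, 4.7], [0.09, 2.05], [-2.69, 2.69]. Speed limits (rad/s): [2.57, 2.57, 3.14, 3.14, 3.14, 3.14, 3.14].

INTERFACE

Orientations are given as a unit quaternion [x, y, z, w].
In Python, from workcell import manip, optics gives the robot as it stands.
- The arm moves only by the shell command python3 -m pendant 'ROWS' [FORCE]. ROWS is JSON, one flat list of numbers, 7 for each row, row after row: the closure, from 0 (fully open) to 1 (shut), then the shift along the world's x, y, z as a fraction of full scale, then the turn, a rotation vector about the world's x, y, z as a fraction of full scale. In form: [jaw, tx, ty, tz, ax, ay, az, jaw, tx, ty, tz, ax, ay, az, ...]. A call has 1 to 20 rows; each row is the pose to reach, as a shift and turn from the pose commanded when the call began; what a row does not reach only later rows make up. Full scale, the value 1, is 0.15 m for a shift and 0.5 rad for a turn. A row lasts 1/8 s, in which the tool goes at most 62.5 mm and 10.7 degrees, less where a joint would pass 70% of its speed; a pose out of reach is approached as far as the arm can. A call with a number of a shift or a turn outside -1 to 1 is refused whole. A call with a gripper value outside its range is refused whole. The fingers move at their own pace and stop on an object; FORCE is the grip in N (left out, the last holds). Time passes only in rows, so rows that repeat a pose let the fingers close. It gives the time, the measured TCP pose, the force, the opening and the grip force at its end, in the units of the state.
- manip.observe(): the state, without advancing time (a new reading comes with each control period).
- optics.get_image(name): name is "scene" or "top" or "wrist"; returns a dict with "color" (400x640x3 uint8, red, green, blue), "mtx" (3x3 intrinsics, pixels), "dist_coeffs" ([k1, k2, p1, p2, k3] as OpenCV has them; the pictures are not rectified), "eye" and "orientation" of the camera in the world; the wrist camera has in their place "T_tool_cam" (4x4, takes a point from camera to tool coordinates, whose origin is the TCP and whose axes are the flange's). Camera axes: x right, y down, z forward; pixel columns grow to the right and rows downward; lengths in m; the calibration is good to about 2 mm. A picture is of the moment at which its call begins: read the wrist's pose just before it. There is no depth.
- manip.close_job(): hands the job in; it is judged then, once.
The state is a dict: "time": time; "qpos": joint angles; "joint_velocities": joint speeds; "joint_torque": joint torques, N m; "position": TCP position; "tool_rot": TCP orientation; "wrist_force": force on the tool from outside, world axes, zero at the start; "ft_torque": the same for the moment, N m; "finger_gap": opening from 0.0 (shut) to 1.0 (fully open); "grip_force": force on a finger pad.
Only numpy, scipy, OpenCV 4.12 (cv2) and the standard library are available. Lean on these libraries where they do the work, as an engineer would, in place of code of your own. Each camera call takes 0.05 s, during which the arm holds its last target. There are 200 camera calls.

## Working session

There is one attempt and no reset: what is moved stays moved. The work goes in short steps, Python scripts to look and compute and a shell command to move; the robot and the scene stay as the last step left them, time stands still between calls to the robot, and variables do not carry over. Pictures are saved under pics/ and viewed, at most 10 in all, crops included, and the job is handed in when it is done.

```bash
mkdir -p pics; python3 - <<'E'
from workcell import manip, optics
import cv2
s=manip.observe();print({k:s[k] for k in('time','position','tool_rot','finger_gap')},manip.grasp_offset)
for n in("scene","top"):
    d=optics.get_image(n);cv2.imwrite(f"pics/{n}0.png",d["color"][:,:,::-1]);print(n,d["mtx"],d["dist_coeffs"],d["eye"],d["orientation"])
E
```

```text
{'time': 0.0, 'position': array([0.21035527, 0.61442886, 0.2214572 ]), 'tool_rot': array([ 1.64143017e-01,  9.86436084e-01, -9.54200711e-04, -1.12335176e-04]), 'finger_gap': 1.0025262658408667} -0.0187
scene [[428.24718221   0.         320.46287145]
 [  0.         428.24718221 205.97699655]
 [  0.           0.           1.        ]] [-0.03553127  0.          0.          0.          0.        ] [1.02838099 0.0978514  0.51085058] [ 0.51975809  0.7488272  -0.33240446 -0.24210871]
top [[435.78395163   0.         321.02147007]
 [  0.         435.78395163 199.67416475]
 [  0.           0.           1.        ]] [0.00864418 0.         0.         0.         0.        ] [ 0.43202356 -0.04191314  0.72632669] [-0.69934023  0.70769538 -0.07167061  0.07038339]
```

View pics/top0.png

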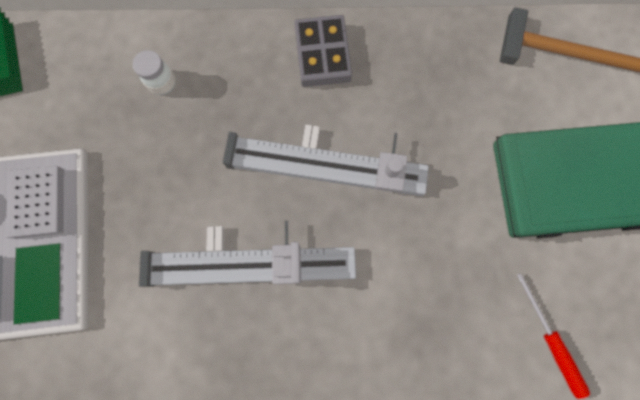

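View pics/scene0.png

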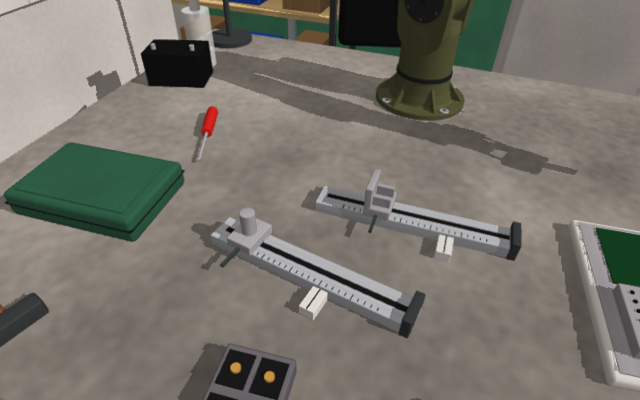

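The jaw is on the nearer rail. In the top view it sits at about (286,263), its pointer at (287,232), the white mark at (215,239) and the end block at (146,268). Next I'll measure these.

```bash
cat > h.py <<'E'
import numpy as np,cv2
from workcell import manip, optics
from scipy.spatial.transform import Rotation as R
def ray(d,px,z):
    u=cv2.undistortPoints(np.array(px,float).reshape(-1,1,2),d["mtx"],np.array(d["dist_coeffs"])).reshape(-1,2)
    v=R.from_quat(d["orientation"]).apply(np.c_[u,np.ones(len(u))])
    e=np.array(d["eye"]);return e+v*((z-e[2])/v[:,2])[:,None]
def blobs(m,x0,y0,x1,y1,amin=20):
    w=np.zeros_like(m,np.uint8);w[y0:y1,x0:x1]=m[y0:y1,x0:x1]
    n,l,s,c=cv2.connectedComponentsWithStats(w)
    return [(c[i],s[i],cv2.minAreaRect(np.argwhere(l==i)[:,::-1].astype(np.float32)),np.argwhere(l==i)[:,::-1]) for i in range(1,n) if s[i][4]>=amin]
E
python3 - <<'E'
from h import *
d=optics.get_image("top");im=d["color"];g=im.min(2).astype(int)
for name,m,b in(("white",g>195,(190,215,240,256)),("dark",im.max(2)<85,(135,215,360,300))):
    for c,s,r,p in blobs(m,*b): print(name,c.round(1),s,r)
cv2.imwrite("pics/crop.png",cv2.resize(im[210:300,130:370,::-1],None,fx=3.3,fy=3.3,interpolation=cv2.INTER_CUBIC))
E
```

```text
white [209.8 239. ] [208 228   4  22  69] ((209.5, 238.5), (21.0, 3.0), 90.0)
white [218.  237.9] [217 228   3  21  60] ((218.0, 238.0), (20.0, 2.0), 90.0)
dark [193.9 267.2] [146 252 125  34 517] ((207.73736572265625, 272.20233154296875), (123.38424682617188, 33.12287139892578), 3.5763344764709473)
dark [323.  263.1] [301 261  44   5 188] ((322.5, 263.0), (4.0, 43.0), 90.0)
```

View pics/crop.png

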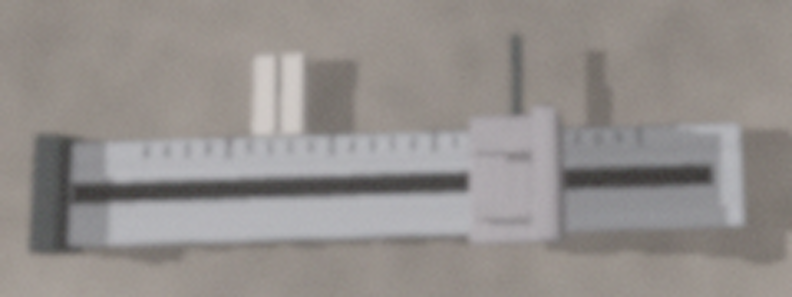

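```bash
python3 - <<'E'
from h import *
d=optics.get_image("top")
sl=ray(d,[(343.6,262.7),(154.2,268.2)],.022); u=(sl[1]-sl[0])[:2];u/=np.linalg.norm(u); n=np.array([u[1],-u[0]])
mk=ray(d,[(213.9,238.2)],.018)[0,:2]; pt=ray(d,[(286.4,221),(286.4,244)],.029)[:,:2]
print("u",u,"yaw",np.degrees(np.arctan2(-u[0],u[1])),"slot",sl)
print("mark",mk,"ptr",pt,"y rel mark",(pt-mk)@u)
o=sl[0,:2]+u*((pt.mean(0)-sl[0,:2])@u);goal=sl[0,:2]+u*((mk-sl[0,:2])@u)
print("origin",o,"goal",goal,"face",o-.022*u,"goalface",goal-.022*u)
# plate top corners in the top view
pl=ray(d,[(130+558/3.3,210+108/3.3),(130+558/3.3,210+240/3.3)],.0795)[:,:2];print("plate top edge",pl,(pl-o)@u)
s=manip.observe();print("tool axes\n",R.from_quat(s["tool_rot"]).as_matrix().round(3))
E
```

```text
u [-0.01644336  0.9998648 ] yaw 0.9421777713460895 slot [[ 0.4722272  -0.07900581  0.022     ]
 [ 0.46725357  0.223424    0.022     ]]
mark [0.51454956 0.13109819] ptr [[0.53973916 0.01234471]
 [0.50255923 0.0121945 ]] y rel mark [-0.11915163 -0.11869045]
origin [0.47073976 0.01144059] goal [0.4687843  0.13034555] face [ 0.47110151 -0.01055643] goalface [0.46914605 0.10834853]
plate top edge [[ 0.49911444 -0.01055483]
 [ 0.44079473 -0.01045242]] [-0.02245902 -0.02139766]
tool axes
 [[-0.946  0.324 -0.   ]
 [ 0.324  0.946 -0.001]
 [-0.    -0.001 -1.   ]]
```

```bash
python3 -m pendant '[1,0.8,-1,0,0,0,0.69, 1,0.8,-1,0,0,0,0.69, 1,0.8,-1,0,0,0,0.69, 1,0.8,-1,0,0,0,0.69, 1,0.8,-1,0,0,0,0.69]' 30
python3 -m pendant '[1,0.8,-1,0,0,0,0, 1,0.8,-1,0,0,0,0, 1,0.8,-1,0,0,0,0, 1,0.8,-1,0,0,0,0, 1,0.8,-1,0,0,0,0]'
python3 -m pendant '[1,0.15,-1,0,0,0,0, 1,0.15,-1,0,0,0,0, 1,0.15,-1,0,0,0,0, 1,0.15,-1,0,0,0,0]'
python3 -m pendant '[1,0,-1,0,0,0,0, 1,0,-1,0,0,0,0, 1,0,-1,0,0,0,0, 1,0,-1,0,0,0,0]'
```

```text
time: 0.82
position: [0.3304, 0.4651, 0.2227]
tool_rot: [-0.007, 1.0, 0.0, -0.0]
wrist_force: [-0.2, 0.8, 0.1]
finger_gap: 0.518
grip_force: 0.0
time: 1.45
position: [0.4494, 0.317, 0.2224]
tool_rot: [-0.009, 1.0, 0.0, -0.0]
wrist_force: [-0.9, 1.0, -0.4]
finger_gap: 0.018
grip_force: 0.0
time: 1.95
position: [0.4727, 0.1657, 0.2228]
tool_rot: [-0.008, 1.0, 0.0, 0.0]
wrist_force: [-1.1, 0.3, -0.4]
finger_gap: 0.007
grip_force: 0.0
time: 2.45
position: [0.4733, 0.0165, 0.2228]
tool_rot: [-0.008, 1.0, 0.0, 0.0]
wrist_force: [0.3, 0.3, -0.4]
finger_gap: 0.005
grip_force: 0.0
```

```bash
python3 -m pendant '[1,0,-0.5,0,0,0,0, 1,0,-0.5,0,0,0,0, 1,0,-0.5,-0.4,0,0,0, 1,0,-0.5,-0.8,0,0,0, 1,0,-0.5,-0.8,0,0,0]'
python3 -m pendant '[1,0,0,-0.33,0,0,0, 1,0,0,-0.33,0,0,0, 1,0,0,-0.33,0,0,0]'
python3 - <<'E'
from h import *
for n in("top","scene"):
    d=optics.get_image(n);cv2.imwrite(f"pics/{n}1.png",d["color"][:,:,::-1])
E
```

```text
time: 3.08
position: [0.4696, -0.0566, 0.0987]
tool_rot: [-0.01, 1.0, -0.0, -0.005]
wrist_force: [0.5, 0.1, 0.5]
finger_gap: 0.007
grip_force: 0.0
time: 3.45
position: [0.4753, -0.059, 0.0556]
tool_rot: [-0.008, 1.0, 0.0, 0.002]
wrist_force: [0.3, 0.2, 1.4]
finger_gap: 0.004
grip_force: 0.0
```

View pics/scene1.png

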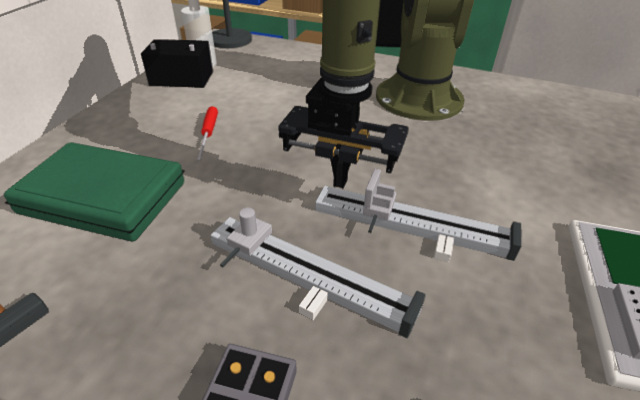

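The closed fingers, at (342,170), are behind the plate at (378,190). First push is about 60 mm, then back off.

```bash
python3 -m pendant '[1,0,0.1,0,0,0,0, 1,0,0.2,0,0,0,0, 1,0,0.27,0,0,0,0, 1,0,0.34,0,0,0,0, 1,0,0.41,0,0,0,0, 1,0,0.48,0,0,0,0, 1,0,0.54,0,0,0,0, 1,-0.01,0.6,0,0,0,0, 1,-0.01,0.6,0,0,0,0, 1,-0.01,0.6,0,0,0,0]'
python3 -m pendant '[1,0,-0.1,0,0,0,0, 1,0,-0.2,0,0,0,0, 1,0,-0.2,0,0,0,0, 1,0,-0.2,0,0,0,0]'
python3 - <<'E'
from h import *
d=optics.get_image("top")["color"];cv2.imwrite("pics/crop2.png",cv2.resize(d[210:300,130:370,::-1],None,fx=3.3,fy=3.3,interpolation=cv2.INTER_CUBIC))
E
```

```text
time: 4.8
position: [0.4722, 0.0295, 0.0534]
tool_rot: [-0.007, 1.0, -0.0, 0.001]
wrist_force: [1.9, -4.1, 1.6]
finger_gap: 0.001
grip_force: 1.9
time: 5.3
position: [0.4714, 0.0001, 0.053]
tool_rot: [-0.007, 1.0, 0.0, -0.0]
wrist_force: [-0.4, 0.2, -0.3]
finger_gap: 0.004
grip_force: 0.0
```

View pics/crop2.png

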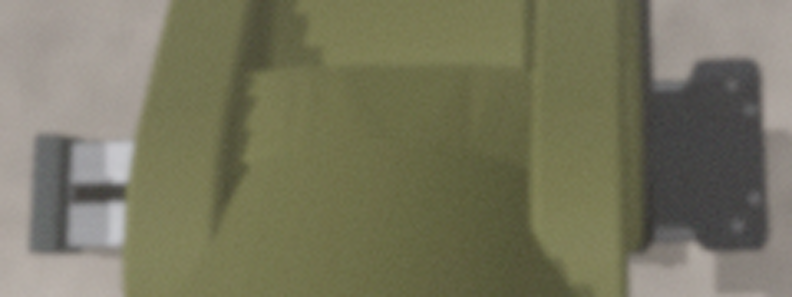

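The arm hides the jaw from the top camera, so I'll use the scene camera.

```bash
python3 - <<'E'
from h import *
d=optics.get_image("scene")["color"];cv2.imwrite("pics/crop3.png",cv2.resize(d[160:270,310:530,::-1],None,fx=3.5,fy=3.5,interpolation=cv2.INTER_CUBIC))
E
```

```text
(no output)
```

View pics/crop3.png

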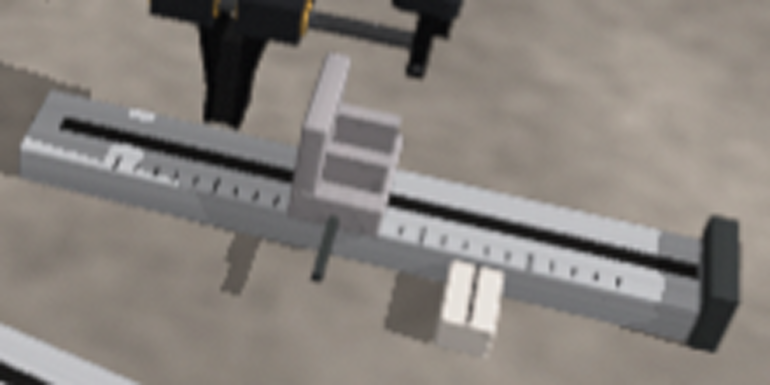

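The pointer runs from crop (333,222) to (318,278) and is short of the mark, whose top is centred near (474,294).

```bash
python3 - <<'E'
from h import *
d=optics.get_image("scene");u=np.array([-.01644,.99986])
f=lambda a:np.array(a)/3.5+[310,160]-.36
mk=ray(d,f([(474,294),(480,266),(469,322)]),.018)[:,:2];p=ray(d,f([(333,222),(318,278)]),.029)[:,:2]
print(mk,p,(p-mk[0])@u,manip.observe()["position"])
E
```

```text
[[0.51460696 0.13135581]
 [0.49537207 0.13153103]
 [0.53294599 0.13161614]] [[0.50270466 0.06188276]
 [0.54124499 0.06297694]] [-0.06926765 -0.06880723] [0.47148664 0.00050403 0.05305124]
```

```bash
python3 -m pendant '[1,0,0.1,0,0,0,0, 1,0,0.17,0,0,0,0, 1,0,0.24,0,0,0,0, 1,0,0.31,0,0,0,0, 1,0,0.38,0,0,0,0, 1,0,0.44,0,0,0,0, 1,-0.01,0.49,0,0,0,0, 1,-0.01,0.53,0,0,0,0, 1,-0.01,0.57,0,0,0,0, 1,-0.01,0.6,0,0,0,0, 1,-0.01,0.62,0,0,0,0, 1,-0.01,0.63,0,0,0,0, 1,-0.01,0.63,0,0,0,0, 1,-0.01,0.63,0,0,0,0]'
python3 -m pendant '[1,0,-0.1,0,0,0,0, 1,0,-0.2,0,0,0,0, 1,0,-0.25,0,0,0,0, 1,0,-0.25,0,0,0,0]'
python3 - <<'E'
from h import *
d=optics.get_image("scene")["color"];cv2.imwrite("pics/crop4.png",cv2.resize(d[160:270,310:530,::-1],None,fx=3.5,fy=3.5,interpolation=cv2.INTER_CUBIC))
E
```

```text
time: 7.2
position: [0.4703, 0.093, 0.0531]
tool_rot: [-0.007, 1.0, -0.001, 0.0]
wrist_force: [1.3, -4.9, 1.5]
finger_gap: 0.007
grip_force: 2.6
time: 7.7
position: [0.47, 0.0563, 0.0531]
tool_rot: [-0.007, 1.0, 0.0, 0.0]
wrist_force: [0.5, 0.3, -0.6]
finger_gap: -0.0
grip_force: 0.0
```

View pics/crop4.png

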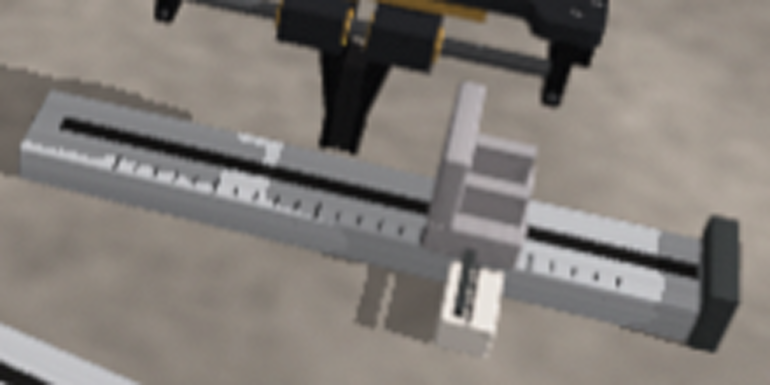

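The pointer is over the block, from crop (470,256) to (458,315). I'll check the offset from the middle.

```bash
python3 - <<'E'
from h import *
d=optics.get_image("scene");u=np.array([-.01644,.99986])
p=ray(d,np.array([(470,256),(458,315)])/3.5+[310,160]-.36,.029)[:,:2]
print(p,(p-[.5146,.1312])@u,manip.observe()["position"])
E
```

```text
[[0.50238049 0.12557712]
 [0.54151894 0.12570245]] [-0.00542121 -0.00593932] [0.47005832 0.05729096 0.0531239 ]
```

```bash
python3 -c "
from workcell import manip;print(manip.close_job())"
```

```text
the job is handed in; nothing more can be done
None
```

I set the jaw in two separate pushes, with the fingers off it in between; its pointer now stands over the white block, measured about 5.5 mm short of the middle (limit 12 mm). The fingers never went near the post slide, and the job is handed in; no verdict was shown.

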